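Put the reagent bottles back in their trays

ROBOT

A 6-joint arm with a two-finger parallel gripper is mounted at the origin on the work surface; the furniture and walls round the work are solid. World frame = base frame: x ahead of the robot, y to its left, z up, the work surface at z = 0. Lengths are in m, angles in degrees, forces in N, time in s.
With the tool pointing down it reaches from about 0.3 to 0.75 m from the base axis. Payload 8.5 kg.
Tool frame: the origin (TCP) lies on the centre line of the jaws, within the pads' length; the fingertips stand env.tcp_to_tips ahead of it and the grasp point (between the pads) lies 8 mm behind it (env.tcp_to_tips is the distance from the TCP to the fingertips, in m); z points along the fingers, y is the direction in which the jaws open and shut (so a half turn about z gives the same grasp; the last joint's range is limited). The gripper opens to 85 mm and grips with 20 to 120 N. Pads are 22 mm wide; open, the fingers measure 114 mm over their backs; the gripper's body (76 mm by 85 mm) begins 54 mm behind the grasp point. The pads swing forward as they close: fully open they stand 13 mm farther back than shut.
Start: joints at [65.014, 21.807, 74.336, -0, 83.858, -12.336], TCP at [0.12, 0.537, 0.242] pointing down, gripper open.
Joint ranges: [-178.18, 178.18], [-50.72, 133.34], [12.68, 142.11], [-81.47, 261.47], [9.98, 163.14], [-165.26, 165.26]. Speed limits (degrees/s): [136.94, 136.94, 180, 180, 180, 180].

INTERFACE

Orientations are given as a 3x3 rotation matrix whose columns are the frame's x, y, z axes.
In Python, from rig import env gives the robot as it stands. The module is installed in compiled form; this text tells all that it offers.
- The arm moves only by the tool carry_out, never from a script. Its argument "rows" is a list of rows, each an object of numbers: "tx", "ty", "tz": the shift along the tool's x, y, z in cm; "yaw": the turn about the tool's z in rad. In form: [{"tx": .., "ty": .., "tz": .., "yaw": ..}, ...]. A call has 1 to 12 rows; each row shifts and turns the pose as measured when the row begins, along the tool's axes as they then stand; what a row does not reach is not made up. A row lasts 1/10 s, in which the tool goes at most 50 mm and 8.59 degrees, less where a joint would pass 70% of its speed; a pose out of reach is approached as far as the arm can. A call is refused whole if a number of a shift passes 5 or a number of a turn 0.15, either way. A call with a gripper value outside its range is refused whole. "jaw" is the closure, from -1 (fully open) to 1 (shut), set as the call begins (left out, the last holds). The fingers move at their own pace and stop on an object; "squeeze" is the grip in N (left out, the last holds). Time passes only in rows, so rows that do not move let the fingers close. It gives the time, the measured TCP pose, the force and the opening at its end, in the units of the state.
- env.observe(): the state, without advancing time (a new reading comes with each control period).
- env.get_image(name): name is "side" or "top" or "wrist"; returns the picture (384x512x3 uint8, red, green, blue); there is no depth.
- env.camera_params(name): a dict with "vertical_fov" (degrees; the focal length in pixels is half the picture's height over the tangent of half this angle, whatever the lens; pixels are square), "cx", "cy" (the principal point, pixels), "k1" (the pictures are not rectified: a ray, as slopes to the right and down, at radius r is drawn at 1 + k1 r^2 times it, then the intrinsics apply), "view" (4x4, takes a point from world to camera coordinates). Camera axes: x right, y up, looking along -z (the intrinsics and any distortion apply to the point x, -y, -z); pixel columns grow to the right and rows downward; lengths in m; the calibration is good to about 2 mm. A picture is of the moment at which its call begins: read the wrist's pose just before it. camera_params takes no time and is no camera call; for the wrist camera it gives the pose at the moment of the call.
- env.close_job(): hands the job in, once; it reports no verdict.
The state is a dict: "time_s": time; "q": joint angles; "qvel": joint speeds; "joint_efforts": joint torques, N m; "position": TCP position; "tool_rot": TCP orientation; "ft_force": force on the tool from outside, world axes, zero at the start; "wrist_torque": the same for the moment, N m; "grip_width": finger opening in m.
Only numpy, scipy, OpenCV 4.12 (cv2) and the standard library are available. Lean on these libraries where they do the work, as an engineer would, in place of code of your own. Each camera call takes 0.05 s, during which the arm holds its last target. There are 200 camera calls.

TASK

Put the four loose containers on the bench (two white dropper bottles, an amber bottle and a lidded jar) away: stand each one upright on the floor of an empty bay in the tray whose end bay already holds one of the same kind, one to a bay. Do not tip any of them over, and do not disturb the ones already standing in the trays.

Things in the scene. Friction and masses are not known exactly. Their poses are not given: they have to be found in the camera images.
- dropper_a_mid (a point): White plastic dropper bottle with a thin nozzle, round: body 23.6 mm in diameter up to 43 mm, then a nozzle under 14 mm wide, 68 mm tall in all. Stands loose on the open bench at the start, to be put away. The point lies on its axis half-way up, 34.0 mm above its underside; its z axis points up along the bottle; its yaw means nothing.
- dropper_b_mid (a point): White plastic dropper bottle with a thin nozzle, round: body 23.6 mm in diameter up to 43 mm, then a nozzle under 14 mm wide, 68 mm tall in all. Stands loose on the open bench at the start, to be put away. The point lies on its axis half-way up, 34.0 mm above its underside; its z axis points up along the bottle; its yaw means nothing.
- amber_bottle_mid (a point): Small amber bottle with a white cap, 81 mm tall: round body 40 mm in diameter up to about 48 mm (62 mm at the sloping shoulder), cap 29 mm in diameter above. Stands loose on the open bench at the start, to be put away. The point lies on its axis half-way up, 40.5 mm above its underside; its z axis points up along the bottle; its yaw means nothing.
- lidded_jar_mid (a point): White plastic jar with a screwed-on lid (it does not come off), 62 mm tall: body 42 mm in diameter up to 48 mm, lid 45 mm in diameter above. Stands loose on the open bench at the start, to be put away. The point lies on its axis half-way up, 31.0 mm above its underside; its z axis points up along the bottle; its yaw means nothing.
- tray_1: One of three identical grey trays, fixed, 202 x 70 x 12 mm; walls and floor 4 mm thick. Three square bays of 62 x 62 mm in a row, centres at x = -66, 0, +66 mm. Origin: centre of its underside; x along the row, away from the robot; z up. The bay at -66 mm (nearest the robot, card holder outside) holds a sample of the kind that belongs here; the other two are empty.
- tray_2: One of three identical grey trays, fixed, 202 x 70 x 12 mm; walls and floor 4 mm thick. Three square bays of 62 x 62 mm in a row, centres at x = -66, 0, +66 mm. Origin: centre of its underside; x along the row, away from the robot; z up. The bay at -66 mm (nearest the robot, card holder outside) holds a sample of the kind that belongs here; the other two are empty.
- tray_3: One of three identical grey trays, fixed, 202 x 70 x 12 mm; walls and floor 4 mm thick. Three square bays of 62 x 62 mm in a row, centres at x = -66, 0, +66 mm. Origin: centre of its underside; x along the row, away from the robot; z up. The bay at -66 mm (nearest the robot, card holder outside) holds a sample of the kind that belongs here; the other two are empty.
- sample_dropper_mid (a point): White plastic dropper bottle with a thin nozzle, round: body 23.6 mm in diameter up to 43 mm, then a nozzle under 14 mm wide, 68 mm tall in all. Stands in the end bay of one of the trays and shows what belongs there; leave it alone. The point lies on its axis half-way up, 34.0 mm above its underside; its z axis points up along the bottle; its yaw means nothing.
- sample_amber_mid (a point): Small amber bottle with a white cap, 81 mm tall: round body 40 mm in diameter up to about 48 mm (62 mm at the sloping shoulder), cap 29 mm in diameter above. Stands in the end bay of one of the trays and shows what belongs there; leave it alone. The point lies on its axis half-way up, 40.5 mm above its underside; its z axis points up along the bottle; its yaw means nothing.
- sample_jar_mid (a point): White plastic jar with a screwed-on lid (it does not come off), 62 mm tall: body 42 mm in diameter up to 48 mm, lid 45 mm in diameter above. Stands in the end bay of one of the trays and shows what belongs there; leave it alone. The point lies on its axis half-way up, 31.0 mm above its underside; its z axis points up along the bottle; its yaw means nothing.
Not all that is in view belongs to the job. Leave any blue look-alike of the part that bears dropper_b_mid alone. What is shaped like the part that bears lidded_jar_mid but blue is not meant.

How it is judged:
By the outcome, as a careful person would: the job done as asked, in the order asked, and still so for the second after the job is handed in, with the robot touching nothing.
It also fails if it takes over 109 s, if anything falls off the work surface, if the arm or the gripper's body presses on something with over 40 N, if the wrist force passes 120 N, or if a joint passes its speed limit or range.

## Working session

There is one attempt and no reset: what is moved stays moved. The work goes in short steps, Python scripts to look and compute and a tool call to move; the robot and the scene stay as the last step left them, time stands still between calls to the robot, and variables do not carry over. Pictures are saved under pics/ and viewed, about 12 in all and at most 16, crops included, and the job is handed in when it is done.

Besides the shell and the picture viewer there is one more tool, called after ">>>" as name(argument=value, ...) on one line, values as JSON. carry_out: Moves the arm, as the interface text tells. Its arguments: {"type":"object","properties":{"rows":{"type":"array","items":{"type":"object","properties":{"tx":{"type":"number"},"ty":{"type":"number"},"tz":{"type":"number"},"yaw":{"type":"number"}}}},"jaw":{"type":"number"},"squeeze":{"type":"number"}},"required":["rows"]}

```bash
mkdir -p pics
cat > h.py <<'E'
import numpy as np, cv2
from rig import env
def ray(name,u,v,P=None):
    P=P or env.camera_params(name); f=192/np.tan(np.radians(P["vertical_fov"])/2)
    d=np.array([(u-P["cx"])/f,(v-P["cy"])/f]); s=d.copy()
    for _ in range(20): s=d/(1+P["k1"]*(s@s))
    V=np.array(P["view"]); R=V[:3,:3]; c=-R.T@V[:3,3]
    return c,R.T@np.array([s[0],-s[1],-1])
def onz(name,u,v,z,P=None):
    c,d=ray(name,u,v,P); return c+d*(z-c[2])/d[2]
def proj(name,p,P=None):
    P=P or env.camera_params(name); f=192/np.tan(np.radians(P["vertical_fov"])/2)
    V=np.array(P["view"]); q=V[:3,:3]@np.array(p)+V[:3,3]; s=np.array([q[0],-q[1]])/-q[2]
    s=s*(1+P["k1"]*(s@s)); return s*f+[P["cx"],P["cy"]]
def snap(name,fn,sc=1.5,crop=None):
    im=env.get_image(name)[:,:,::-1]
    cv2.imwrite(f"pics/{fn}_raw.png",im)
    if crop: im=im[crop[1]:crop[3],crop[0]:crop[2]]
    cv2.imwrite(f"pics/{fn}.png",cv2.resize(im,None,fx=sc,fy=sc,interpolation=cv2.INTER_CUBIC))
E
python3 - <<'E'
from h import *
snap("top","top1",1.5); snap("side","side1",1.5)
s=env.observe(); print(env.tcp_to_tips, s["tool_rot"], s["position"], s["grip_width"], s["time_s"])
for n in("top","side"):
    P=env.camera_params(n); V=np.array(P["view"]); print(n,P["vertical_fov"],P["k1"],-V[:3,:3].T@V[:3,3],V[:3,:3].round(2).tolist())
E
```

```text
0.011 [[-9.75732453e-01  2.18965495e-01 -5.39725518e-04]
 [ 2.18965991e-01  9.75731799e-01 -1.16274118e-03]
 [ 2.72027151e-04 -1.25270584e-03 -9.99999178e-01]] [0.12035245 0.53642063 0.24179021] 0.08540236291949461 0.1
top 52.98922594967233 -0.08912790589735077 [0.40703296 0.02246597 0.89410873] [[-0.01, -1.0, 0.0], [0.98, -0.01, 0.19], [-0.19, 0.0, 0.98]]
side 48.006579541251064 -0.08395506285113309 [0.27869964 0.66491396 0.6600802 ] [[-0.92, -0.38, 0.0], [0.25, -0.6, 0.76], [-0.29, 0.71, 0.65]]
```

View pics/top1.png

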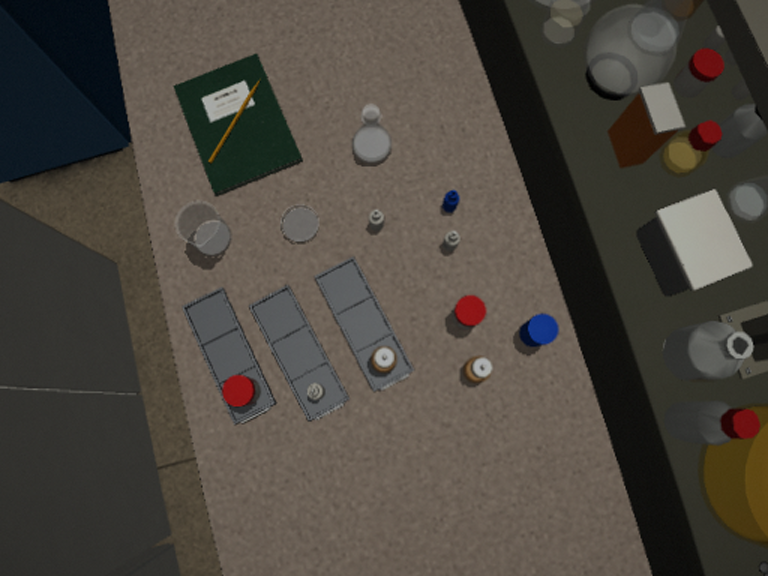

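View pics/side1.png

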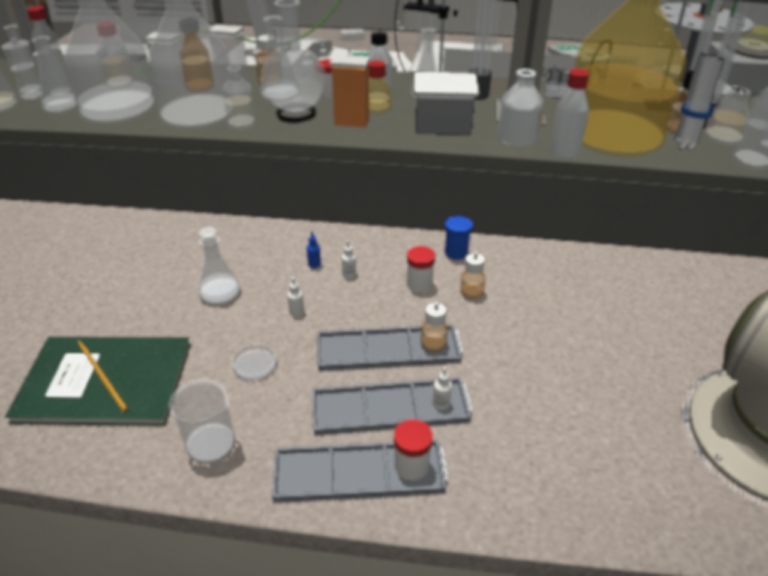

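Run:
```python
from h import *
im=cv2.imread("pics/top1_raw.png")[115:285,115:381]
cv2.imwrite("pics/c1.png",cv2.resize(im,None,fx=3,fy=3,interpolation=cv2.INTER_CUBIC))
im=cv2.imread("pics/side1_raw.png")[140:335,170:336]
cv2.imwrite("pics/c2.png",cv2.resize(im,None,fx=3,fy=3,interpolation=cv2.INTER_CUBIC))
```

```text
(no output)
```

View pics/c1.png

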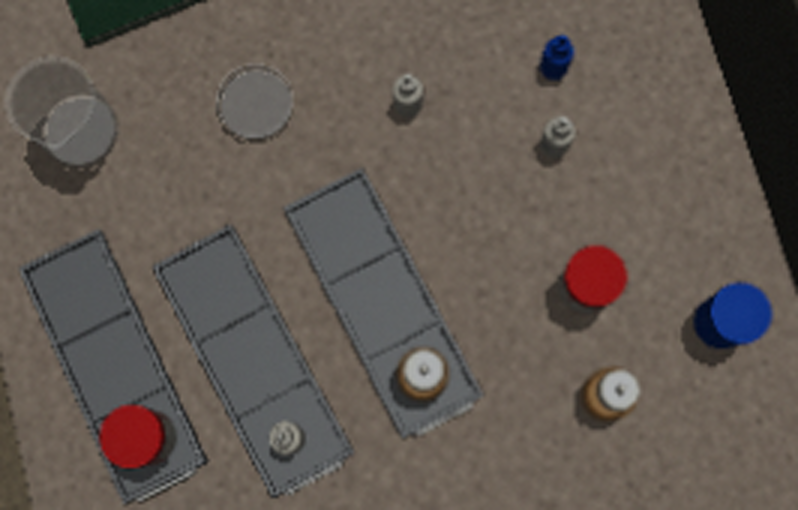

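View pics/c2.png

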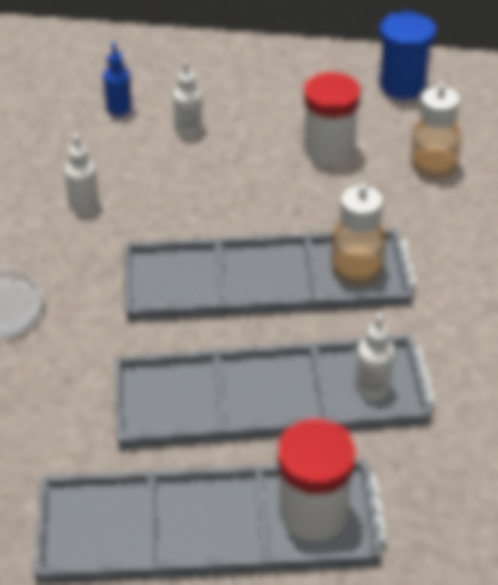

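Run:
```python
from h import *
f=lambda u,v,z: onz("top",u/3+115,v/3+115,z)
g=lambda u,v,z: onz("side",u/3+170,v/3+140,z)
for n,t,s,z in [("da",(407,82),(76,137),.068),("db",(563,124),(186,68),.068),("jar",(597,276),(332,86),.062),("amber",(620,389),(440,95),.081),("sJ",(132,436),(317,448),.066),("sD",(286,430),(377,322),.072),("sA",(424,371),(362,198),.085),("blueJ",(741,312),(408,27),.062),("blueD",(560,42),(115,46),.068)]:
    a=f(*t,z);b=g(*s,z); print(n,a.round(4)[:2],b.round(4)[:2], "r",np.hypot(*a[:2]).round(3))
for n,c in [("L",[(24,270),(102,233),(204,462),(128,503)]),("M",[(155,268),(232,227),(351,455),(275,495)]),("R",[(287,210),(362,172),(478,393),(408,436)])]:
    p=np.array([f(*x,.012)[:2] for x in c]); far=(p[0]+p[1])/2
    d=((p[0]-p[3])+(p[1]-p[2])); ang=np.arctan2(d[1],d[0]); d/=np.linalg.norm(d)
    print(n,p.round(4).tolist(),"w",np.linalg.norm(p[0]-p[1]),"ang",np.degrees(ang),"far bay",(far-.035*d).round(4),"mid",(far-.101*d).round(4),"near",(far-.167*d).round(4))
for x in[(695,0),(797,290)]: print("edge z0",f(*x,0))
```

```text
da [0.686  0.0256] [0.6875 0.0282] r 0.687
db [ 0.6524 -0.0903] [ 0.6498 -0.0824] r 0.659
jar [ 0.5387 -0.1121] [ 0.5382 -0.1124] r 0.55
amber [ 0.4552 -0.1223] [ 0.4512 -0.1087] r 0.471
sJ [0.4255 0.2233] [0.4239 0.2245] r 0.481
sD [0.4292 0.1127] [0.4225 0.1229] r 0.444
sA [0.469  0.0152] [0.4655 0.0298] r 0.469
blueJ [ 0.511  -0.2169] [ 0.5085 -0.2152] r 0.555
blueD [ 0.717  -0.0904] [ 0.7156 -0.0879] r 0.723
L [[0.5549, 0.3262], [0.5839, 0.2656], [0.4072, 0.181], [0.3768, 0.2379]] w 0.06716611107059431 ang 25.981542705740825 far bay [0.5379 0.2806] mid [0.4786 0.2517] near [0.4193 0.2228]
M [[0.5558, 0.2227], [0.5877, 0.1633], [0.4119, 0.0701], [0.3826, 0.1271]] w 0.0675204016788577 ang 28.41370805311921 far bay [0.541  0.1764] mid [0.4829 0.1449] near [0.4249 0.1135]
R [[0.6009, 0.1204], [0.631, 0.0617], [0.4575, -0.0263], [0.4257, 0.0271]] w 0.06594096837423105 ang 27.472108722254962 far bay [0.5849 0.0749] mid [0.5264 0.0445] near [0.4678 0.014 ]
edge z0 [ 0.77908027 -0.21348051  0.        ]
edge z0 [ 0.5356698  -0.28063785  0.        ]
```

Candidates (c1 crop pixels): white droppers (407,82) and (563,124), not the blue one (560,42). Red-lid jar (597,276), not the blue one (741,312). The only loose amber bottle is at (620,389). Trays left to right are jar, dropper and amber. I'll turn the jaws across the tray rows first.

>>> carry_out(rows=[{"yaw": -0.14}, {"yaw": -0.14}, {"yaw": -0.14}, {"yaw": -0.14}, {"yaw": -0.14}, {}], jaw=-1, squeeze=30)

```text
validation failed for argument at $.ro...
```

```bash
cat >> h.py <<'E'
def need(x,y,z,ang=117.5):
    s=env.observe(); R=np.array(s["tool_rot"]); d=R.T@(np.array([x,y,z])-s["position"])*100
    a=np.degrees(np.arctan2(R[1,1],R[0,1])); print("t",round(s["time_s"],2),"pos",np.round(s["position"],4),"yang",round(a,2),"tilt",R[:2,2].round(4),"need cm",d.round(2),"yaw",round(np.radians(a-ang),3),"w",round(s["grip_width"],4),"F",np.round(s["ft_force"],1))
E
python3 -c "
from h import *
need(.66,.02,.22)"
```

```text
t 0.1 pos [0.1204 0.5364 0.2418] yang 77.35 tilt [-0.0005 -0.0012] need cm [-63.96 -38.57   2.21] yaw -0.701 w 0.0854 F [-0.6 -0.4  0.1]
```

>>> carry_out(rows=[{"tx": 0, "ty": 0, "tz": 0, "yaw": -0.14}, {"tx": 0, "ty": 0, "tz": 0, "yaw": -0.14}, {"tx": 0, "ty": 0, "tz": 0, "yaw": -0.14}, {"tx": 0, "ty": 0, "tz": 0, "yaw": -0.14}, {"tx": 0, "ty": 0, "tz": 0, "yaw": -0.14}, {"tx": 0, "ty": 0, "tz": 0, "yaw": 0}], jaw=-1, squeeze=30)

```text
time_s: 0.7
position: [0.1199, 0.5355, 0.2395]
tool_rot: [[-0.875, -0.485, -0.003], [-0.485, 0.875, -0.006], [0.005, -0.004, -1.0]]
ft_force: [0.1, 0.0, 0.1]
grip_width: 0.0853
```

```bash
python3 -c "
from h import *
need(.66,.02,.22)"
```

```text
t 0.7 pos [0.1199 0.5355 0.2395] yang 118.99 tilt [-0.0029 -0.0061] need cm [-22.27 -71.26   2.11] yaw 0.026 w 0.0853 F [0.1 0.  0.1]
```

>>> carry_out(rows=[{"tx": -1.4, "ty": -4.6, "tz": 0.1, "yaw": 0.02}, {"tx": -1.4, "ty": -4.6, "tz": 0.1, "yaw": 0}, {"tx": -1.4, "ty": -4.6, "tz": 0.1, "yaw": 0}, {"tx": -1.4, "ty": -4.6, "tz": 0.1, "yaw": 0}, {"tx": -1.4, "ty": -4.6, "tz": 0.1, "yaw": 0}, {"tx": -1.4, "ty": -4.6, "tz": 0.1, "yaw": 0}, {"tx": -1.4, "ty": -4.6, "tz": 0.1, "yaw": 0}, {"tx": -1.4, "ty": -4.6, "tz": 0.1, "yaw": 0}, {"tx": -1.4, "ty": -4.6, "tz": 0.1, "yaw": 0}, {"tx": -1.4, "ty": -4.6, "tz": 0.1, "yaw": 0}, {"tx": -1.4, "ty": -4.6, "tz": 0.1, "yaw": 0}, {"tx": -1.4, "ty": -4.6, "tz": 0.1, "yaw": 0}])

```text
time_s: 1.9
position: [0.5278, 0.1049, 0.2266]
tool_rot: [[-0.904, -0.428, -0.004], [-0.428, 0.904, -0.006], [0.006, -0.003, -1.0]]
ft_force: [0.8, 1.0, -0.5]
grip_width: 0.0852
```

```bash
python3 -c "
from h import *
need(.66,.02,.22)"
```

```text
t 1.9 pos [0.5278 0.1049 0.2266] yang 115.36 tilt [-0.0045 -0.0057] need cm [ -8.31 -13.33   0.65] yaw -0.037 w 0.0852 F [ 0.8  1.  -0.5]
```

>>> carry_out(rows=[{"tx": -2.2, "ty": -3.5, "tz": 0.1, "yaw": -0.02}, {"tx": -2.2, "ty": -3.5, "tz": 0.1, "yaw": -0.02}, {"tx": -2.2, "ty": -3.5, "tz": 0.1, "yaw": 0}, {"tx": -1.5, "ty": -2.5, "tz": 0, "yaw": 0}, {"tx": 0, "ty": 0, "tz": 0, "yaw": 0}, {"tx": 0, "ty": 0, "tz": 0, "yaw": 0}])

```text
time_s: 2.5
position: [0.6649, 0.014, 0.2194]
tool_rot: [[-0.9, -0.436, -0.009], [-0.436, 0.9, -0.006], [0.01, -0.001, -1.0]]
ft_force: [0.3, -0.2, -0.3]
grip_width: 0.0857
```

```bash
python3 -c "
from h import *
need(.66,.02,.22)
P=env.camera_params('wrist'); snap('wrist','w1',1.4); np.save('w1.npy',P,allow_pickle=True)
V=np.array(P['view']); print(P['vertical_fov'],-V[:3,:3].T@V[:3,3],V[:3,:3].round(2).tolist())
for n,p in dict(da=(.686,.0256,.068),db=(.651,-.087,.068),jar=(.5385,-.112,.062)).items(): print(n,proj('wrist',p,P)*1.4)"
```

```text
t 2.5 pos [0.6649 0.014  0.2194] yang 115.87 tilt [-0.0088 -0.0056] need cm [ 0.18  0.76 -0.06] yaw -0.028 w 0.0857 F [ 0.3 -0.2 -0.3]
71.59080826231107 [ 0.59103665 -0.0215039   0.35145562] [[-0.44, 0.9, -0.0], [-0.85, -0.41, -0.32], [-0.29, -0.14, 0.95]]
da [358.93850793 281.68179978]
db [244.04294857 180.61797689]
jar [271.73406475  12.68988512]
```

View pics/w1.png

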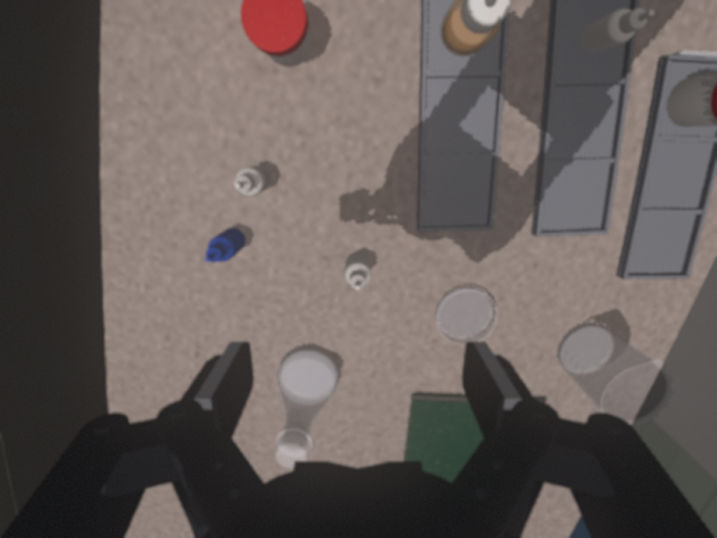

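Run:
```python
from h import *
P=np.load('w1.npy',allow_pickle=True).item()
f=lambda u,v,z: onz("wrist",u/1.4,v/1.4,z,P)[:2]
print("da",f(358,285,.068),"db",f(241,183,.068),"jar",f(275,21,.062),"sA",f(487,8,.085),"da base",f(358,269,.043),"db sh",f(248,181,.043))
for n,a,b,c,d in [("R",(417,229),(491,229),(421,76),(500,76)),("M",(535,233),(607,234),(549,85),(625,85)),("L",(621,276),(688,277),(641,208),(702,209))]:
    p=np.array([f(*x,.012) for x in(a,b,c,d)]); m=(p[0]+p[1])/2; k=(p[2]+p[3])/2; w=(m-k)/np.linalg.norm(m-k)
    print(n,"len",np.linalg.norm(m-k),"ang",np.degrees(np.arctan2(w[1],w[0])),"width",np.linalg.norm(p[0]-p[1]),"far",m-.035*w,"mid",m-.101*w)
need(.687,.0265,.12)
```

```text
da [0.68892494 0.02617248] db [ 0.65363725 -0.08845545] jar [ 0.54224998 -0.1080117 ] sA [0.48117921 0.01514536] da base [0.68411015 0.02385405] db sh [ 0.65517781 -0.08973483]
R len 0.12989297587974954 ang 27.7284006454248 width 0.06926450912829066 far [0.58814242 0.0754576 ] mid [0.52972166 0.04474906]
M len 0.12910947707920137 ang 29.210087164298464 width 0.07033246340292111 far [0.54315114 0.17725256] mid [0.48554396 0.14504368]
L len 0.06806878100695037 ang 26.054927180973845 width 0.07163847186429935 far [0.53998359 0.28291468] mid [0.48069095 0.25392533]
t 2.55 pos [0.6647 0.0141 0.2193] yang 115.9 tilt [-0.0089 -0.0057] need cm [-2.65  0.15  9.91] yaw -0.028 w 0.085 F [-0.4  1.   0.1]
```

>>> carry_out(rows=[{"tx": -1.3, "ty": 0, "tz": 3.0, "yaw": -0.02}, {"tx": -1.3, "ty": 0.1, "tz": 3.0, "yaw": -0.01}, {"tx": 0, "ty": 0, "tz": 3.0, "yaw": 0}, {"tx": 0, "ty": 0, "tz": 1.5, "yaw": 0}, {"tx": 0, "ty": 0, "tz": 0, "yaw": 0}])

```text
time_s: 3.05
position: [0.6843, 0.0308, 0.114]
tool_rot: [[-0.887, -0.462, -0.006], [-0.462, 0.887, -0.006], [0.008, -0.002, -1.0]]
ft_force: [-0.5, -0.3, -1.6]
grip_width: 0.0857
```

```bash
python3 -c "
from h import *
need(.6875,.0255,.02)
snap('wrist','w2',1.4)"
```

```text
t 3.05 pos [0.6843 0.0308 0.114 ] yang 117.49 tilt [-0.006  -0.0058] need cm [-0.11 -0.59  9.4 ] yaw -0.0 w 0.0857 F [-0.5 -0.3 -1.6]
```

View pics/w2.png

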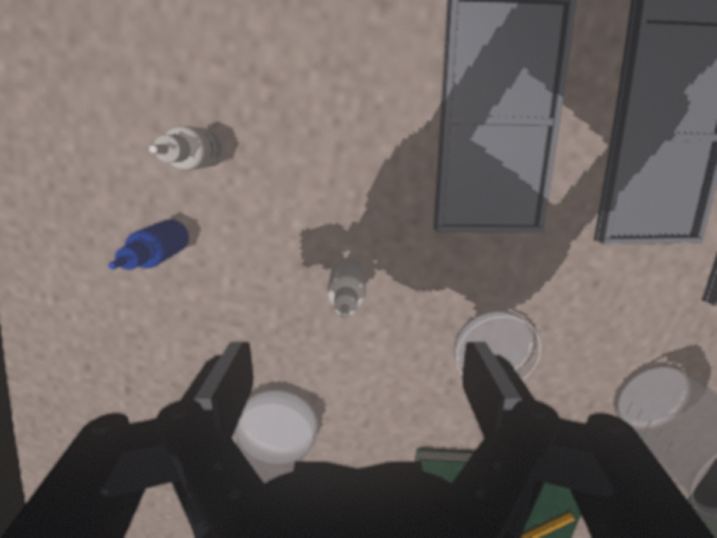

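Run:
```python
from h import *
P=env.camera_params('wrist'); s=env.observe(); R=np.array(s["tool_rot"])
f=lambda u,v,z: onz("wrist",u/1.4,v/1.4,z,P)
print("tip",f(345,309,.068),"flask",f(277,427,.01),"dish",f(498,350,.01))
c=np.array([.687,.0255,.01])
for n,p in(("flask",f(277,427,.01)),("dish",f(498,350,.01))): print(n,R.T@(p-c))
print("flask edges",f(235,427,.01),f(319,427,.01))
```

```text
tip [0.6883549  0.02525624 0.068     ] flask [0.83033703 0.03427379 0.01      ] dish [0.69110427 0.14967921 0.01      ]
flask [-0.13118213 -0.05842335 -0.00066645]
dish [-0.06099334  0.10824308 -0.0007555 ]
flask edges [0.84642018 0.00458538 0.01      ] [0.81457253 0.06377753 0.01      ]
```

>>> carry_out(rows=[{"tx": -0.1, "ty": -0.6, "tz": 0, "yaw": 0}, {"tx": 0, "ty": 0, "tz": 2.5, "yaw": 0}, {"tx": 0, "ty": 0, "tz": 2.5, "yaw": 0}, {"tx": 0, "ty": 0, "tz": 2.0, "yaw": 0}, {"tx": 0, "ty": 0, "tz": 1.0, "yaw": 0}, {"tx": 0, "ty": 0, "tz": 0, "yaw": 0}])

```text
time_s: 3.7
position: [0.6927, 0.0244, 0.0436]
tool_rot: [[-0.888, -0.46, 0.012], [-0.46, 0.888, -0.008], [-0.007, -0.013, -1.0]]
ft_force: [-0.2, 0.1, 1.1]
grip_width: 0.0853
```

```bash
python3 -c "
from h import *
need(.688,.0255,.02)"
```

```text
t 3.7 pos [0.6927 0.0244 0.0436] yang 117.4 tilt [ 0.0124 -0.0084] need cm [0.39 0.34 2.35] yaw -0.002 w 0.0853 F [-0.2  0.1  1.1]
```

>>> carry_out(rows=[{"tx": 0.3, "ty": 0.3, "tz": 0.8, "yaw": 0}, {"tx": 0.2, "ty": 0.1, "tz": 0.8, "yaw": 0}, {"tx": 0, "ty": 0, "tz": 0.7, "yaw": 0}, {"tx": 0, "ty": 0, "tz": 0, "yaw": 0}])

```text
time_s: 4.1
position: [0.6878, 0.0253, 0.0225]
tool_rot: [[-0.888, -0.46, 0.018], [-0.46, 0.888, -0.009], [-0.012, -0.017, -1.0]]
ft_force: [-0.3, -0.2, -1.0]
grip_width: 0.0852
```

```bash
python3 -c "
from h import *
need(.688,.0255,.02)"
```

```text
t 4.1 pos [0.6878 0.0253 0.0225] yang 117.39 tilt [ 0.0181 -0.0092] need cm [-0.03  0.01  0.25] yaw -0.002 w 0.0852 F [-0.3 -0.2 -1. ]
```

>>> carry_out(rows=[{"tx": 0, "ty": 0, "tz": 0, "yaw": 0}, {"tx": 0, "ty": 0, "tz": 0, "yaw": 0}, {"tx": 0, "ty": 0, "tz": 0, "yaw": 0}, {"tx": 0, "ty": 0, "tz": 0, "yaw": 0}, {"tx": 0, "ty": 0, "tz": 0, "yaw": 0}, {"tx": 0, "ty": 0, "tz": 0, "yaw": 0}, {"tx": 0, "ty": 0, "tz": 0, "yaw": 0}, {"tx": 0, "ty": 0, "tz": 0, "yaw": 0}], jaw=1, squeeze=30)

```text
time_s: 4.9
position: [0.6885, 0.0252, 0.0237]
tool_rot: [[-0.888, -0.46, 0.02], [-0.46, 0.888, -0.009], [-0.013, -0.018, -1.0]]
ft_force: [-0.2, 0.8, -0.0]
grip_width: 0.0226
```

>>> carry_out(rows=[{"tx": 0, "ty": 0, "tz": -1.0, "yaw": 0}, {"tx": 0, "ty": 0, "tz": -2.5, "yaw": 0}, {"tx": 0, "ty": 0, "tz": -3.0, "yaw": 0}, {"tx": 0, "ty": 0, "tz": -3.0, "yaw": 0}, {"tx": 0.3, "ty": 1.0, "tz": -1.0, "yaw": 0}, {"tx": 0.8, "ty": 3.0, "tz": 0, "yaw": 0}, {"tx": 1.0, "ty": 3.5, "tz": 0, "yaw": 0}, {"tx": 1.0, "ty": 3.5, "tz": 0, "yaw": 0}, {"tx": 1.0, "ty": 3.5, "tz": 0, "yaw": 0}, {"tx": 0.8, "ty": 2.5, "tz": 0, "yaw": 0}, {"tx": 0.3, "ty": 1.0, "tz": 0, "yaw": 0}, {"tx": 0, "ty": 0, "tz": 0, "yaw": 0}])

```text
time_s: 6.1
position: [0.5475, 0.1686, 0.129]
tool_rot: [[-0.888, -0.46, 0.017], [-0.46, 0.888, -0.009], [-0.011, -0.016, -1.0]]
ft_force: [0.2, -0.1, 0.3]
grip_width: 0.0229
```

```bash
python3 -c "
from h import *
need(.542,.177,.028)
snap('side','s2',3,(160,130,340,330))"
```

```text
t 6.1 pos [0.5475 0.1686 0.129 ] yang 117.37 tilt [ 0.0171 -0.009 ] need cm [ 0.22  1.16 10.08] yaw -0.002 w 0.0229 F [ 0.2 -0.1  0.3]
```

View pics/s2.png

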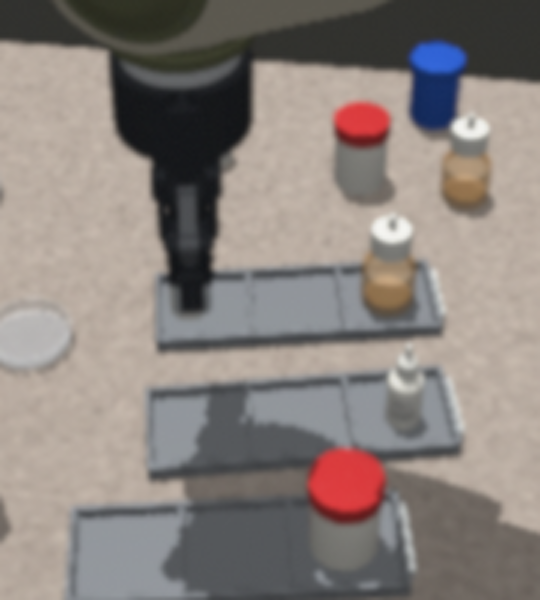

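>>> carry_out(rows=[{"tx": 0.2, "ty": 1.1, "tz": 0, "yaw": 0}, {"tx": 0, "ty": 0.2, "tz": 2.5, "yaw": 0}, {"tx": 0, "ty": 0, "tz": 2.5, "yaw": 0}, {"tx": 0, "ty": 0, "tz": 2.0, "yaw": 0}, {"tx": 0, "ty": 0, "tz": 1.0, "yaw": 0}, {"tx": 0, "ty": 0, "tz": 0, "yaw": 0}])

```text
time_s: 6.75
position: [0.5455, 0.1761, 0.0462]
tool_rot: [[-0.891, -0.453, 0.022], [-0.454, 0.891, -0.009], [-0.015, -0.018, -1.0]]
ft_force: [1.0, 0.6, -0.0]
grip_width: 0.0228
```

```bash
python3 -c "
from h import *
need(.542,.177,.028)"
```

```text
t 6.75 pos [0.5455 0.1761 0.0462] yang 116.97 tilt [ 0.0217 -0.0089] need cm [0.29 0.27 1.81] yaw -0.009 w 0.0228 F [ 1.   0.6 -0. ]
```

>>> carry_out(rows=[{"tx": 0.3, "ty": 0.3, "tz": 0.9, "yaw": -0.01}, {"tx": 0, "ty": 0, "tz": 0.6, "yaw": 0}, {"tx": 0, "ty": 0, "tz": 0.3, "yaw": 0}, {"tx": 0, "ty": 0, "tz": 0.1, "yaw": 0}, {"tx": 0, "ty": 0, "tz": 0, "yaw": 0}])

```text
time_s: 7.25
position: [0.5431, 0.1772, 0.0278]
tool_rot: [[-0.886, -0.462, 0.026], [-0.463, 0.886, -0.008], [-0.019, -0.019, -1.0]]
ft_force: [-0.6, -0.6, 0.0]
grip_width: 0.0227
```

```bash
python3 -c "
from h import *
need(.542,.177,.0275)"
```

```text
t 7.25 pos [0.5431 0.1772 0.0278] yang 117.55 tilt [ 0.0259 -0.0085] need cm [0.11 0.03 0.03] yaw 0.001 w 0.0227 F [-0.6 -0.6  0. ]
```

>>> carry_out(rows=[{"tx": 0, "ty": 0, "tz": 0.1, "yaw": 0}, {"tx": 0, "ty": 0, "tz": 0, "yaw": 0}])

```text
time_s: 7.45
position: [0.5436, 0.1773, 0.0278]
tool_rot: [[-0.886, -0.462, 0.028], [-0.463, 0.886, -0.008], [-0.021, -0.02, -1.0]]
ft_force: [0.1, -0.3, -0.5]
grip_width: 0.0224
```

>>> carry_out(rows=[{"tx": 0, "ty": 0, "tz": 0, "yaw": 0}, {"tx": 0, "ty": 0, "tz": 0, "yaw": 0}, {"tx": 0, "ty": 0, "tz": 0, "yaw": 0}, {"tx": 0, "ty": 0, "tz": 0, "yaw": 0}, {"tx": 0, "ty": 0, "tz": -1.0, "yaw": 0}, {"tx": 0, "ty": 0, "tz": -2.5, "yaw": 0}, {"tx": 0, "ty": 0, "tz": -3.0, "yaw": 0}, {"tx": 0, "ty": 0, "tz": -3.0, "yaw": 0}, {"tx": 0, "ty": 0, "tz": -2.0, "yaw": 0}, {"tx": 0, "ty": 0, "tz": 0, "yaw": 0}], jaw=-0.3)

```text
time_s: 8.45
position: [0.5403, 0.1783, 0.1503]
tool_rot: [[-0.886, -0.462, 0.029], [-0.463, 0.886, -0.008], [-0.022, -0.021, -1.0]]
ft_force: [0.5, 0.6, 0.5]
grip_width: 0.0553
```

```bash
python3 -c "
from h import *
need(.653,-.089,.13)"
```

```text
t 8.45 pos [0.5403 0.1783 0.1503] yang 117.54 tilt [ 0.0289 -0.0081] need cm [  2.43 -28.86   2.57] yaw 0.001 w 0.0553 F [0.5 0.6 0.5]
```

>>> carry_out(rows=[{"tx": 0.3, "ty": -2.5, "tz": 0, "yaw": 0}, {"tx": 0.3, "ty": -4.0, "tz": 0, "yaw": 0}, {"tx": 0.3, "ty": -4.5, "tz": 0, "yaw": 0}, {"tx": 0.3, "ty": -4.5, "tz": 0, "yaw": 0}, {"tx": 0.3, "ty": -4.5, "tz": 0, "yaw": 0}, {"tx": 0.3, "ty": -4.0, "tz": 0, "yaw": 0}, {"tx": 0.3, "ty": -3.0, "tz": 0, "yaw": 0}, {"tx": 0.3, "ty": -1.8, "tz": 1, "yaw": 0}, {"tx": 0, "ty": -0.7, "tz": 1, "yaw": 0}, {"tx": 0, "ty": 0, "tz": 0, "yaw": 0}], jaw=-0.6)

```text
time_s: 9.45
position: [0.6567, -0.1029, 0.1271]
tool_rot: [[-0.885, -0.465, 0.02], [-0.466, 0.885, -0.005], [-0.015, -0.013, -1.0]]
ft_force: [-0.4, 0.0, -1.6]
grip_width: 0.0683
```

```bash
python3 -c "
from h import *
need(.6535,-.089,.02)
P=env.camera_params('wrist'); np.save('w3.npy',P,allow_pickle=True); snap('wrist','w3',1.4)"
```

```text
t 9.45 pos [ 0.6567 -0.1029  0.1271] yang 117.74 tilt [ 0.0196 -0.0045] need cm [-0.2   1.52 10.7 ] yaw 0.004 w 0.0683 F [-0.4  0.  -1.6]
```

View pics/w3.png

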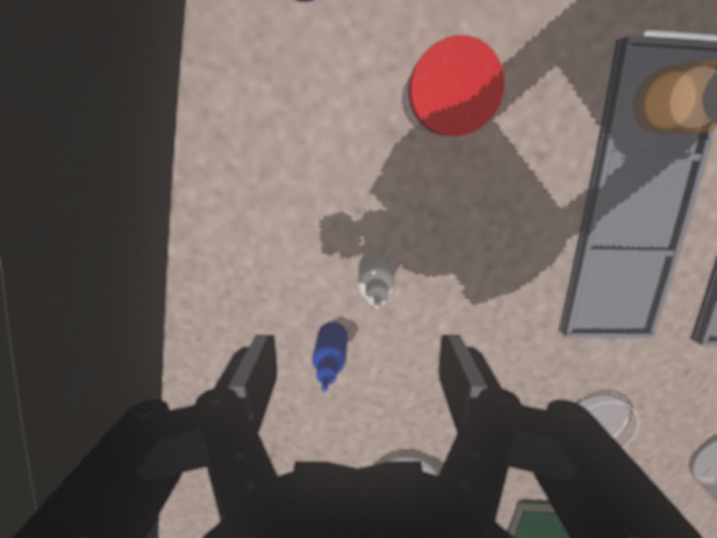

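Run:
```python
from h import *
P=np.load('w3.npy',allow_pickle=True).item()
print(onz("wrist",376/1.4,302/1.4,.068,P),"jar",onz("wrist",457/1.4,85/1.4,.062,P))
```

```text
[ 0.65489565 -0.09284308  0.068     ] jar [ 0.53945034 -0.11164963  0.062     ]
```

>>> carry_out(rows=[{"tx": -0.2, "ty": 1.4, "tz": 0, "yaw": 0}, {"tx": 0, "ty": 0.1, "tz": 1.5, "yaw": 0}, {"tx": 0, "ty": 0, "tz": 1.0, "yaw": 0}, {"tx": 0, "ty": 0, "tz": 0, "yaw": 0}])

```text
time_s: 9.9
position: [0.6503, -0.0801, 0.1032]
tool_rot: [[-0.882, -0.471, 0.021], [-0.471, 0.882, -0.004], [-0.017, -0.013, -1.0]]
ft_force: [0.6, -0.1, -0.4]
grip_width: 0.0682
```

```bash
python3 -c "
from h import *
need(.6535,-.089,.02)"
```

```text
t 9.9 pos [ 0.6503 -0.0801  0.1032] yang 118.12 tilt [ 0.0207 -0.0036] need cm [ 0.28 -0.83  8.33] yaw 0.011 w 0.0682 F [ 0.6 -0.1 -0.4]
```

>>> carry_out(rows=[{"tx": 0.2, "ty": -0.8, "tz": 0.5, "yaw": 0}, {"tx": 0, "ty": 0, "tz": 2, "yaw": 0}, {"tx": 0, "ty": 0, "tz": 2, "yaw": 0}, {"tx": 0, "ty": 0, "tz": 0.8, "yaw": 0}, {"tx": 0, "ty": 0, "tz": 0, "yaw": 0}])

```text
time_s: 10.4
position: [0.6551, -0.0886, 0.0513]
tool_rot: [[-0.881, -0.473, 0.026], [-0.473, 0.881, -0.005], [-0.02, -0.017, -1.0]]
ft_force: [-0.3, 0.5, -0.9]
grip_width: 0.0682
```

```bash
python3 -c "
from h import *
need(.654,-.0905,.022)"
```

```text
t 10.4 pos [ 0.6551 -0.0886  0.0513] yang 118.22 tilt [ 0.026  -0.0053] need cm [ 0.25 -0.07  2.93] yaw 0.013 w 0.0682 F [-0.3  0.5 -0.9]
```

>>> carry_out(rows=[{"tx": 0.2, "ty": -0.1, "tz": 1.0, "yaw": 0}, {"tx": 0, "ty": 0, "tz": 1.0, "yaw": 0}, {"tx": 0, "ty": 0, "tz": 0.8, "yaw": 0}, {"tx": 0, "ty": 0, "tz": 0, "yaw": 0}])

```text
time_s: 10.8
position: [0.6555, -0.0914, 0.0231]
tool_rot: [[-0.881, -0.472, 0.029], [-0.473, 0.881, -0.006], [-0.023, -0.019, -1.0]]
ft_force: [0.4, -0.8, 0.5]
grip_width: 0.0683
```

>>> carry_out(rows=[{"tx": 0, "ty": 0, "tz": 0, "yaw": 0}, {"tx": 0, "ty": 0, "tz": 0, "yaw": 0}, {"tx": 0, "ty": 0, "tz": 0, "yaw": 0}, {"tx": 0, "ty": 0, "tz": 0, "yaw": 0}, {"tx": 0, "ty": 0, "tz": 0, "yaw": 0}, {"tx": 0, "ty": 0, "tz": 0, "yaw": 0}, {"tx": 0, "ty": 0, "tz": 0, "yaw": 0}], jaw=1)

```text
time_s: 11.5
position: [0.6561, -0.0915, 0.0244]
tool_rot: [[-0.881, -0.473, 0.031], [-0.473, 0.881, -0.007], [-0.024, -0.021, -0.999]]
ft_force: [0.7, -0.0, -0.5]
grip_width: 0.0226
```

```bash
python3 -c "
from h import *
need(.484,.145,.13)"
```

```text
t 11.5 pos [ 0.6561 -0.0915  0.0244] yang 118.21 tilt [ 0.0311 -0.007 ] need cm [  3.72  28.75 -11.26] yaw 0.012 w 0.0226 F [ 0.7 -0.  -0.5]
```

>>> carry_out(rows=[{"tx": 0, "ty": 0, "tz": -1.0, "yaw": 0}, {"tx": 0, "ty": 0, "tz": -2.5, "yaw": 0}, {"tx": 0, "ty": 0, "tz": -3.5, "yaw": 0}, {"tx": 0, "ty": 0, "tz": -3.5, "yaw": 0}, {"tx": 0.2, "ty": 1.5, "tz": -1.0, "yaw": 0}, {"tx": 0.5, "ty": 3.5, "tz": 0, "yaw": 0}, {"tx": 0.5, "ty": 4.2, "tz": 0, "yaw": 0}, {"tx": 0.5, "ty": 4.2, "tz": 0, "yaw": 0}, {"tx": 0.5, "ty": 4.2, "tz": 0, "yaw": 0}, {"tx": 0.5, "ty": 4.0, "tz": 0, "yaw": 0}, {"tx": 0.5, "ty": 3.5, "tz": 0, "yaw": 0}, {"tx": 0.4, "ty": 2.0, "tz": 0, "yaw": 0}])

```text
time_s: 12.7
position: [0.482, 0.1396, 0.1381]
tool_rot: [[-0.882, -0.469, 0.03], [-0.47, 0.883, -0.007], [-0.023, -0.02, -1.0]]
ft_force: [1.0, -0.5, -0.6]
grip_width: 0.0229
```

>>> carry_out(rows=[{"tx": 0, "ty": 0.5, "tz": 0, "yaw": 0}, {"tx": 0, "ty": 0, "tz": 0, "yaw": 0}])

```text
time_s: 12.9
position: [0.4767, 0.1464, 0.138]
tool_rot: [[-0.881, -0.473, 0.029], [-0.473, 0.881, -0.006], [-0.022, -0.019, -1.0]]
ft_force: [0.6, 0.9, -1.0]
grip_width: 0.023
```

```bash
python3 -c "
from h import *
need(.484,.145,.0285)"
```

```text
t 12.9 pos [0.4767 0.1464 0.138 ] yang 118.24 tilt [ 0.0287 -0.0065] need cm [-0.34 -0.26 10.97] yaw 0.013 w 0.023 F [ 0.6  0.9 -1. ]
```

>>> carry_out(rows=[{"tx": -0.3, "ty": -0.2, "tz": 1.5, "yaw": 0.01}, {"tx": 0, "ty": 0, "tz": 2.5, "yaw": 0}, {"tx": 0, "ty": 0, "tz": 2.5, "yaw": 0}, {"tx": 0, "ty": 0, "tz": 2.0, "yaw": 0}, {"tx": 0, "ty": 0, "tz": 0.8, "yaw": 0}, {"tx": 0, "ty": 0, "tz": 0, "yaw": 0}])

```text
time_s: 13.5
position: [0.4877, 0.1413, 0.0426]
tool_rot: [[-0.888, -0.46, 0.034], [-0.46, 0.888, -0.007], [-0.027, -0.022, -0.999]]
ft_force: [0.9, -0.1, -0.0]
grip_width: 0.0228
```

```bash
python3 -c "
from h import *
need(.484,.145,.028)"
```

```text
t 13.5 pos [0.4877 0.1413 0.0426] yang 117.36 tilt [ 0.0337 -0.0071] need cm [0.19 0.53 1.44] yaw -0.002 w 0.0228 F [ 0.9 -0.1 -0. ]
```

>>> carry_out(rows=[{"tx": 0.2, "ty": 0.5, "tz": 0.5, "yaw": 0}, {"tx": 0, "ty": 0, "tz": 0.5, "yaw": 0}, {"tx": 0, "ty": 0, "tz": 0.4, "yaw": 0}, {"tx": 0, "ty": 0, "tz": 0.1, "yaw": 0}, {"tx": 0, "ty": 0, "tz": 0, "yaw": 0}])

```text
time_s: 14.0
position: [0.4855, 0.1446, 0.0286]
tool_rot: [[-0.888, -0.459, 0.038], [-0.459, 0.888, -0.007], [-0.031, -0.024, -0.999]]
ft_force: [-0.3, -0.3, -0.1]
grip_width: 0.0223
```

```bash
python3 -c "
from h import *
need(.484,.145,.028)"
```

```text
t 14.0 pos [0.4855 0.1446 0.0286] yang 117.33 tilt [ 0.0384 -0.007 ] need cm [0.12 0.11 0.06] yaw -0.003 w 0.0223 F [-0.3 -0.3 -0.1]
```

>>> carry_out(rows=[{"tx": 0, "ty": 0, "tz": 0.1, "yaw": 0}])

```text
time_s: 14.1
position: [0.4858, 0.1446, 0.0279]
tool_rot: [[-0.888, -0.459, 0.039], [-0.46, 0.888, -0.007], [-0.032, -0.024, -0.999]]
ft_force: [0.6, -0.2, 2.3]
grip_width: 0.0226
```

>>> carry_out(rows=[{"tx": 0, "ty": 0, "tz": 0, "yaw": 0}, {"tx": 0, "ty": 0, "tz": 0, "yaw": 0}, {"tx": 0, "ty": 0, "tz": 0, "yaw": 0}, {"tx": 0, "ty": 0, "tz": -1.0, "yaw": 0}, {"tx": 0, "ty": 0, "tz": -2.5, "yaw": 0}, {"tx": 0, "ty": 0, "tz": -3.5, "yaw": 0}, {"tx": 0, "ty": 0, "tz": -3.5, "yaw": 0}, {"tx": 0, "ty": 0, "tz": -2.0, "yaw": 0}, {"tx": 0, "ty": 0, "tz": 0, "yaw": 0}], jaw=-0.3)

```text
time_s: 15.0
position: [0.4804, 0.1455, 0.1611]
tool_rot: [[-0.888, -0.459, 0.04], [-0.46, 0.888, -0.007], [-0.033, -0.025, -0.999]]
ft_force: [-0.4, -0.5, -0.0]
grip_width: 0.056
```

```bash
python3 -c "
from h import *
need(.54,-.112,.14); need(.453,-.117,.15)
snap('side','s3',3,(160,130,340,330))"
```

```text
t 15.0 pos [0.4804 0.1455 0.1611] yang 117.33 tilt [ 0.0404 -0.0068] need cm [  6.61 -25.55   2.52] yaw -0.003 w 0.056 F [-0.4 -0.5 -0. ]
t 15.0 pos [0.4804 0.1455 0.1611] yang 117.33 tilt [ 0.0404 -0.0068] need cm [ 14.53 -22.03   1.17] yaw -0.003 w 0.056 F [-0.4 -0.5 -0. ]
```

View pics/s3.png

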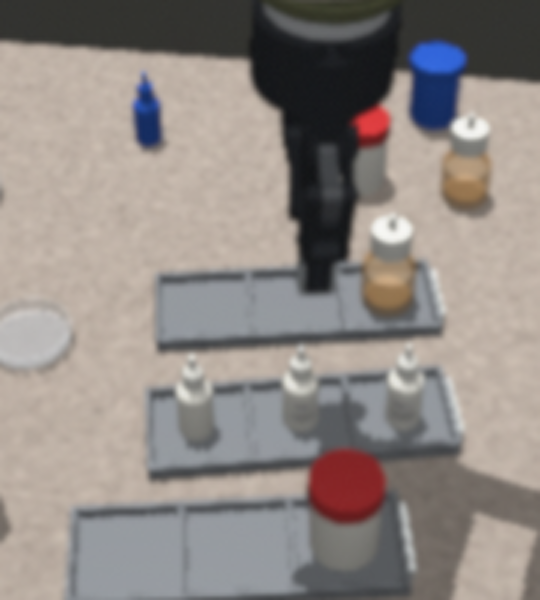

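>>> carry_out(rows=[{"tx": 0.5, "ty": -2.5, "tz": 0, "yaw": 0}, {"tx": 1.0, "ty": -4.0, "tz": 0, "yaw": 0}, {"tx": 1.0, "ty": -4.0, "tz": 0, "yaw": 0}, {"tx": 1.0, "ty": -4.0, "tz": 0, "yaw": 0}, {"tx": 1.0, "ty": -4.0, "tz": 0, "yaw": 0}, {"tx": 1.0, "ty": -3.5, "tz": 0, "yaw": 0}, {"tx": 0.5, "ty": -2.0, "tz": 0.5, "yaw": 0}, {"tx": 0.3, "ty": -0.7, "tz": 0.5, "yaw": 0}, {"tx": 0, "ty": 0, "tz": 0, "yaw": 0}, {"tx": 0, "ty": 0, "tz": 0, "yaw": 0}], jaw=-1)

```text
time_s: 16.05
position: [0.5348, -0.1101, 0.1427]
tool_rot: [[-0.887, -0.461, 0.021], [-0.462, 0.887, -0.001], [-0.019, -0.01, -1.0]]
ft_force: [0.1, 0.2, -0.5]
grip_width: 0.0852
```

```bash
python3 -c "
from h import *
need(.539,-.112,.044)
P=env.camera_params('wrist'); np.save('w4.npy',P,allow_pickle=True); snap('wrist','w4',1.4)"
```

```text
t 16.05 pos [ 0.5348 -0.1101  0.1427] yang 117.48 tilt [ 0.0213 -0.0006] need cm [-0.1  -0.26  9.88] yaw -0.0 w 0.0852 F [ 0.1  0.2 -0.5]
```

View pics/w4.png

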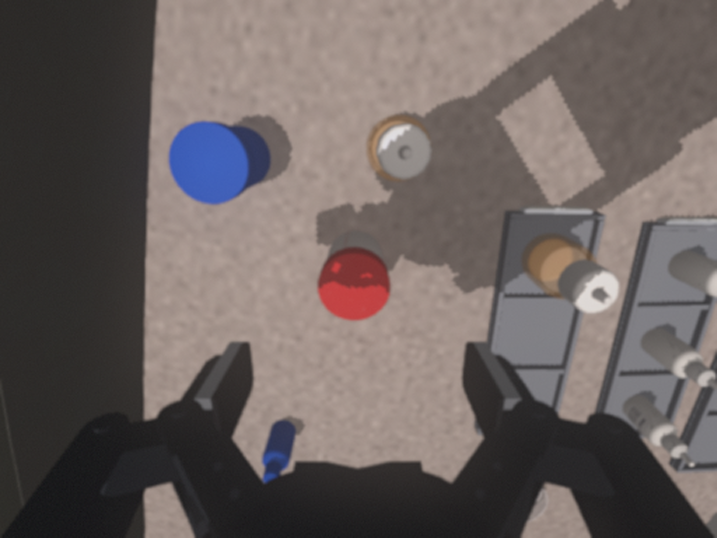

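Run:
```python
from h import *
P=np.load('w4.npy',allow_pickle=True).item()
f=lambda u,v,z: onz("wrist",u/1.4,v/1.4,z,P)
print("jar",f(354,284,.062),"amber",f(404,152,.078),f(404,152,.066),"body ctr",f(400,147,.045))
```

```text
jar [ 0.53741586 -0.1118952   0.062     ] amber [ 0.45633309 -0.1252376   0.078     ] [ 0.45622691 -0.12380963  0.066     ] body ctr [ 0.45468184 -0.12476789  0.045     ]
```

>>> carry_out(rows=[{"tx": 0, "ty": -0.2, "tz": 1.0, "yaw": 0}, {"tx": 0, "ty": 0, "tz": 2.5, "yaw": 0}, {"tx": 0, "ty": 0, "tz": 2.0, "yaw": 0}, {"tx": 0, "ty": 0, "tz": 0.8, "yaw": 0}, {"tx": 0, "ty": 0, "tz": 0, "yaw": 0}])

```text
time_s: 16.6
position: [0.5372, -0.1075, 0.0773]
tool_rot: [[-0.884, -0.467, 0.023], [-0.467, 0.884, -0.001], [-0.02, -0.011, -1.0]]
ft_force: [-0.5, 0.1, 0.9]
grip_width: 0.0854
```

```bash
python3 -c "
from h import *
need(.539,-.112,.044)"
```

```text
t 16.6 pos [ 0.5372 -0.1075  0.0773] yang 117.84 tilt [ 0.0228 -0.0008] need cm [ 0.12 -0.45  3.34] yaw 0.006 w 0.0854 F [-0.5  0.1  0.9]
```

>>> carry_out(rows=[{"tx": 0.1, "ty": -0.4, "tz": 0, "yaw": 0}, {"tx": 0, "ty": 0, "tz": 1.0, "yaw": 0}, {"tx": 0, "ty": 0, "tz": 1.2, "yaw": 0}, {"tx": 0, "ty": 0, "tz": 1.0, "yaw": 0}, {"tx": 0, "ty": 0, "tz": 0, "yaw": 0}])

```text
time_s: 17.1
position: [0.54, -0.1118, 0.0446]
tool_rot: [[-0.884, -0.468, 0.026], [-0.468, 0.884, -0.002], [-0.022, -0.014, -1.0]]
ft_force: [-0.6, 0.6, -0.6]
grip_width: 0.0854
```

```bash
python3 -c "
from h import *
need(.5385,-.112,.044)"
```

```text
t 17.1 pos [ 0.54   -0.1118  0.0446] yang 117.88 tilt [ 0.0261 -0.0022] need cm [0.15 0.05 0.06] yaw 0.007 w 0.0854 F [-0.6  0.6 -0.6]
```

>>> carry_out(rows=[{"tx": 0.1, "ty": 0, "tz": 0.1, "yaw": 0}, {"tx": 0, "ty": 0, "tz": 0, "yaw": 0}, {"tx": 0, "ty": 0, "tz": 0, "yaw": 0}, {"tx": 0, "ty": 0, "tz": 0, "yaw": 0}, {"tx": 0, "ty": 0, "tz": 0, "yaw": 0}, {"tx": 0, "ty": 0, "tz": 0, "yaw": 0}], jaw=1, squeeze=40)

```text
time_s: 17.7
position: [0.5393, -0.1124, 0.0439]
tool_rot: [[-0.884, -0.468, 0.027], [-0.468, 0.884, -0.002], [-0.022, -0.015, -1.0]]
ft_force: [0.4, -0.3, -1.1]
grip_width: 0.0434
```

```bash
python3 -c "
from h import *
need(.539,.282,.18)"
```

```text
t 17.7 pos [ 0.5393 -0.1124  0.0439] yang 117.88 tilt [ 0.0267 -0.0025] need cm [-18.73  34.67 -13.7 ] yaw 0.007 w 0.0434 F [ 0.4 -0.3 -1.1]
```

>>> carry_out(rows=[{"tx": 0, "ty": 0, "tz": -1.0, "yaw": 0}, {"tx": 0, "ty": 0, "tz": -2.5, "yaw": 0}, {"tx": 0, "ty": 0, "tz": -4, "yaw": 0}, {"tx": 0, "ty": 0, "tz": -4, "yaw": 0}, {"tx": 0, "ty": 0, "tz": -2.0, "yaw": 0}, {"tx": -1, "ty": 2, "tz": 0, "yaw": 0}, {"tx": -2, "ty": 3.5, "tz": 0, "yaw": 0}, {"tx": -2, "ty": 3.6, "tz": 0, "yaw": 0}, {"tx": -2, "ty": 3.6, "tz": 0, "yaw": 0}, {"tx": -2, "ty": 3.6, "tz": 0, "yaw": 0}, {"tx": -2, "ty": 3.6, "tz": 0, "yaw": 0}, {"tx": -2, "ty": 3.6, "tz": 0, "yaw": 0}])

```text
time_s: 18.9
position: [0.5408, 0.1613, 0.1928]
tool_rot: [[-0.888, -0.459, 0.034], [-0.46, 0.888, -0.005], [-0.028, -0.02, -0.999]]
ft_force: [1.2, 0.7, -1.8]
grip_width: 0.0439
```

>>> carry_out(rows=[{"tx": -2, "ty": 3.5, "tz": 0, "yaw": 0}, {"tx": -1.3, "ty": 2.5, "tz": 0, "yaw": 0}, {"tx": -0.8, "ty": 1.5, "tz": 0, "yaw": 0}, {"tx": 0, "ty": 0.0, "tz": 0, "yaw": 0}, {"tx": 0, "ty": 0, "tz": 0, "yaw": 0}])

```text
time_s: 19.4
position: [0.5403, 0.2554, 0.1956]
tool_rot: [[-0.884, -0.466, 0.036], [-0.466, 0.885, -0.004], [-0.03, -0.02, -0.999]]
ft_force: [-0.2, -0.7, -2.2]
grip_width: 0.0436
```

```bash
python3 -c "
from h import *
need(.539,.282,.048)"
```

```text
t 19.4 pos [0.5403 0.2554 0.1956] yang 117.75 tilt [ 0.036  -0.0036] need cm [-0.68  2.71 14.74] yaw 0.004 w 0.0436 F [-0.2 -0.7 -2.2]
```

>>> carry_out(rows=[{"tx": -0.5, "ty": 2.0, "tz": 0, "yaw": 0}, {"tx": -0.2, "ty": 0.5, "tz": 2.0, "yaw": 0}, {"tx": 0, "ty": 0.3, "tz": 3, "yaw": 0}, {"tx": 0, "ty": 0, "tz": 3, "yaw": 0}, {"tx": 0, "ty": 0, "tz": 2.5, "yaw": 0}, {"tx": 0, "ty": 0, "tz": 1.5, "yaw": 0}, {"tx": 0, "ty": 0, "tz": 0, "yaw": 0}])

```text
time_s: 20.1
position: [0.5401, 0.276, 0.0753]
tool_rot: [[-0.888, -0.458, 0.04], [-0.458, 0.889, -0.004], [-0.034, -0.022, -0.999]]
ft_force: [-0.1, -0.3, -1.2]
grip_width: 0.0435
```

```bash
python3 -c "
from h import *
need(.539,.282,.048)"
```

```text
t 20.1 pos [0.5401 0.276  0.0753] yang 117.25 tilt [ 0.0403 -0.0042] need cm [-0.09  0.65  2.72] yaw -0.004 w 0.0435 F [-0.1 -0.3 -1.2]
```

>>> carry_out(rows=[{"tx": -0.1, "ty": 0.6, "tz": 0.4, "yaw": 0}, {"tx": 0, "ty": 0.0, "tz": 0.8, "yaw": 0}, {"tx": 0, "ty": 0, "tz": 0.8, "yaw": 0}, {"tx": 0, "ty": 0, "tz": 0.4, "yaw": 0}, {"tx": 0, "ty": 0, "tz": 0, "yaw": 0}])

```text
time_s: 20.6
position: [0.5408, 0.2809, 0.0527]
tool_rot: [[-0.889, -0.456, 0.045], [-0.457, 0.89, -0.003], [-0.038, -0.023, -0.999]]
ft_force: [-0.1, 0.7, -2.4]
grip_width: 0.0436
```

```bash
python3 -c "
from h import *
need(.539,.282,.048)"
```

```text
t 20.6 pos [0.5408 0.2809 0.0527] yang 117.14 tilt [ 0.0448 -0.0031] need cm [0.13 0.19 0.46] yaw -0.006 w 0.0436 F [-0.1  0.7 -2.4]
```

>>> carry_out(rows=[{"tx": 0.1, "ty": 0.1, "tz": 0.3, "yaw": 0}, {"tx": 0, "ty": 0.0, "tz": 0.2, "yaw": 0}, {"tx": 0, "ty": 0, "tz": 0.1, "yaw": 0}])

```text
time_s: 20.9
position: [0.5406, 0.2819, 0.0475]
tool_rot: [[-0.889, -0.456, 0.048], [-0.457, 0.89, -0.002], [-0.042, -0.024, -0.999]]
ft_force: [-0.2, 1.7, 7.3]
grip_width: 0.0434
```

```bash
python3 -c "
from h import *
need(.539,.282,.048)"
```

```text
t 20.9 pos [0.5406 0.2819 0.0475] yang 117.14 tilt [ 0.0479 -0.002 ] need cm [ 0.13  0.08 -0.06] yaw -0.006 w 0.0434 F [-0.2  1.7  7.3]
```

Touching (7 N). Release and lift.

>>> carry_out(rows=[{"tx": 0, "ty": 0, "tz": 0, "yaw": 0}, {"tx": 0, "ty": 0, "tz": 0, "yaw": 0}, {"tx": 0, "ty": 0, "tz": 0, "yaw": 0}, {"tx": 0, "ty": 0, "tz": -1.0, "yaw": 0}, {"tx": 0, "ty": 0, "tz": -2.5, "yaw": 0}, {"tx": 0, "ty": 0, "tz": -3.5, "yaw": 0}, {"tx": 0, "ty": 0, "tz": -3.5, "yaw": 0}, {"tx": 0, "ty": 0, "tz": -2.0, "yaw": 0}, {"tx": 0, "ty": 0, "tz": 0, "yaw": 0}], jaw=-0.8)

```text
time_s: 21.8
position: [0.534, 0.2819, 0.1803]
tool_rot: [[-0.889, -0.456, 0.048], [-0.457, 0.89, -0.002], [-0.042, -0.024, -0.999]]
ft_force: [-0.7, 0.4, -1.3]
grip_width: 0.0771
```

```bash
python3 -c "
from h import *
need(.455,-.123,.15)"
```

```text
t 21.8 pos [0.534  0.2819 0.1803] yang 117.14 tilt [ 0.0483 -0.0021] need cm [ 25.63 -32.35   2.73] yaw -0.006 w 0.0771 F [-0.7  0.4 -1.3]
```

>>> carry_out(rows=[{"tx": 1.5, "ty": -2, "tz": 0, "yaw": 0}, {"tx": 2.8, "ty": -3.5, "tz": 0, "yaw": 0}, {"tx": 2.9, "ty": -3.6, "tz": 0, "yaw": 0}, {"tx": 2.9, "ty": -3.6, "tz": 0, "yaw": 0}, {"tx": 2.9, "ty": -3.6, "tz": 0, "yaw": 0}, {"tx": 2.9, "ty": -3.6, "tz": 0, "yaw": 0}, {"tx": 2.9, "ty": -3.6, "tz": 0, "yaw": 0}, {"tx": 2.5, "ty": -3.2, "tz": 0, "yaw": 0}, {"tx": 1.8, "ty": -2.2, "tz": 0, "yaw": 0}, {"tx": 0.8, "ty": -1.0, "tz": 0.5, "yaw": 0}, {"tx": 0, "ty": 0, "tz": 0, "yaw": 0}, {"tx": 0, "ty": 0, "tz": 0, "yaw": 0}])

```text
time_s: 23.0
position: [0.4511, -0.1058, 0.1653]
tool_rot: [[-0.889, -0.457, 0.04], [-0.457, 0.889, 0.001], [-0.036, -0.017, -0.999]]
ft_force: [0.3, -0.1, 0.6]
grip_width: 0.0771
```

```bash
python3 -c "
from h import *
need(.455,-.123,.026)"
```

```text
t 23.0 pos [ 0.4511 -0.1058  0.1653] yang 117.19 tilt [0.04   0.0011] need cm [ 0.95 -1.46 13.93] yaw -0.005 w 0.0771 F [ 0.3 -0.1  0.6]
```

>>> carry_out(rows=[{"tx": 0.6, "ty": -1.3, "tz": 1.5, "yaw": 0}, {"tx": 0, "ty": 0, "tz": 2, "yaw": 0}, {"tx": 0, "ty": 0, "tz": 0.5, "yaw": 0}, {"tx": 0, "ty": 0, "tz": 0, "yaw": 0}], jaw=-1)

```text
time_s: 23.4
position: [0.4542, -0.1168, 0.1247]
tool_rot: [[-0.886, -0.461, 0.041], [-0.461, 0.887, 0.002], [-0.037, -0.017, -0.999]]
ft_force: [0.7, -1.1, 0.7]
grip_width: 0.0855
```

```bash
python3 -c "
from h import *
need(.455,-.123,.028)
P=env.camera_params('wrist'); np.save('w5.npy',P,allow_pickle=True); snap('wrist','w5',1.4)"
```

```text
t 23.4 pos [ 0.4542 -0.1168  0.1247] yang 117.47 tilt [0.0406 0.0016] need cm [ 0.57 -0.42  9.66] yaw -0.001 w 0.0855 F [ 0.7 -1.1  0.7]
```

View pics/w5.png

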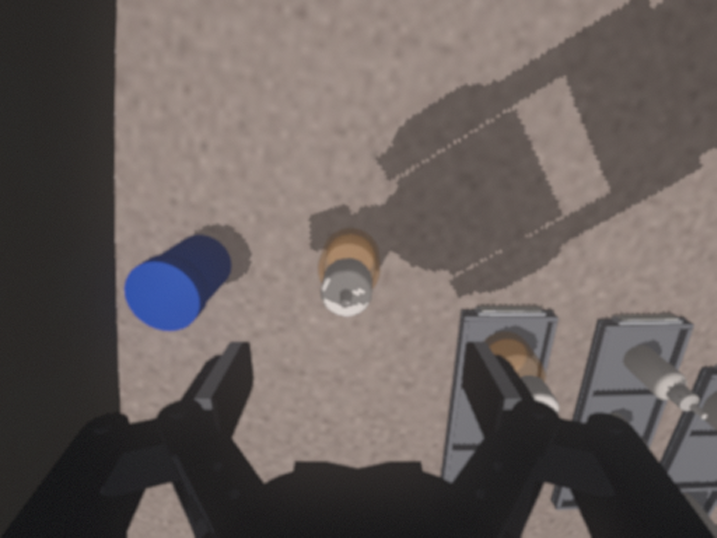

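Run:
```python
from h import *
P=np.load('w5.npy',allow_pickle=True).item()
f=lambda u,v,z: onz("wrist",u/1.4,v/1.4,z,P)
print("amber",f(347,290,.078),f(347,290,.073))
```

```text
amber [ 0.44943569 -0.12610281  0.078     ] [ 0.45156731 -0.12526504  0.073     ]
```

>>> carry_out(rows=[{"tx": 0.2, "ty": -0.5, "tz": 0.3, "yaw": 0}, {"tx": 0, "ty": 0, "tz": 1, "yaw": 0}, {"tx": 0, "ty": 0, "tz": 0, "yaw": 0}])

```text
time_s: 23.75
position: [0.4563, -0.122, 0.1127]
tool_rot: [[-0.885, -0.463, 0.044], [-0.463, 0.886, -0.0], [-0.039, -0.02, -0.999]]
ft_force: [-0.1, -0.2, 0.2]
grip_width: 0.0852
```

```bash
python3 -c "
from h import *
need(.455,-.123,.028)"
```

```text
t 23.75 pos [ 0.4563 -0.122   0.1127] yang 117.56 tilt [ 0.0437 -0.0001] need cm [0.48 0.14 8.46] yaw 0.001 w 0.0852 F [-0.1 -0.2  0.2]
```

>>> carry_out(rows=[{"tx": 0.5, "ty": 0, "tz": 0, "yaw": 0}, {"tx": 0.1, "ty": 0, "tz": 1.5, "yaw": 0}, {"tx": 0, "ty": 0, "tz": 2, "yaw": 0}, {"tx": 0, "ty": 0, "tz": 1.5, "yaw": 0}, {"tx": 0, "ty": 0, "tz": 0, "yaw": 0}])

```text
time_s: 24.25
position: [0.4526, -0.1259, 0.0622]
tool_rot: [[-0.885, -0.462, 0.046], [-0.463, 0.886, -0.002], [-0.04, -0.023, -0.999]]
ft_force: [-0.3, -0.2, -0.1]
grip_width: 0.085
```

```bash
python3 -c "
from h import *
need(.4535,-.124,.028)"
```

```text
t 24.25 pos [ 0.4526 -0.1259  0.0622] yang 117.55 tilt [ 0.0461 -0.0017] need cm [-0.03  0.2   3.42] yaw 0.001 w 0.085 F [-0.3 -0.2 -0.1]
```

>>> carry_out(rows=[{"tx": 0, "ty": 0.2, "tz": 1.2, "yaw": 0}, {"tx": 0.1, "ty": 0, "tz": 1.2, "yaw": 0}, {"tx": 0, "ty": 0, "tz": 0.7, "yaw": 0}, {"tx": 0, "ty": 0, "tz": 0.2, "yaw": 0}, {"tx": 0, "ty": 0, "tz": 0, "yaw": 0}])

```text
time_s: 24.75
position: [0.4532, -0.1258, 0.0312]
tool_rot: [[-0.886, -0.462, 0.05], [-0.463, 0.887, -0.004], [-0.042, -0.026, -0.999]]
ft_force: [1.0, -0.0, 0.2]
grip_width: 0.0853
```

```bash
python3 -c "
from h import *
need(.4535,-.124,.028)"
```

```text
t 24.75 pos [ 0.4532 -0.1258  0.0312] yang 117.52 tilt [ 0.0497 -0.0039] need cm [-0.1   0.15  0.32] yaw 0.0 w 0.0853 F [ 1.  -0.   0.2]
```

>>> carry_out(rows=[{"tx": -0.1, "ty": 0.1, "tz": 0.3, "yaw": 0}, {"tx": 0, "ty": 0, "tz": 0.1, "yaw": 0}])

```text
time_s: 24.95
position: [0.4543, -0.1246, 0.028]
tool_rot: [[-0.885, -0.462, 0.051], [-0.463, 0.887, -0.005], [-0.043, -0.028, -0.999]]
ft_force: [-0.0, -0.2, 0.4]
grip_width: 0.0854
```

>>> carry_out(rows=[{"tx": 0, "ty": 0, "tz": 0, "yaw": 0}, {"tx": 0, "ty": 0, "tz": 0, "yaw": 0}, {"tx": 0, "ty": 0, "tz": 0, "yaw": 0}, {"tx": 0, "ty": 0, "tz": 0, "yaw": 0}, {"tx": 0, "ty": 0, "tz": 0, "yaw": 0}, {"tx": 0, "ty": 0, "tz": 0, "yaw": 0}], jaw=1, squeeze=40)

```text
time_s: 25.55
position: [0.4545, -0.1246, 0.0288]
tool_rot: [[-0.885, -0.462, 0.052], [-0.463, 0.886, -0.005], [-0.044, -0.029, -0.999]]
ft_force: [-0.1, -0.5, -1.4]
grip_width: 0.0376
```

```bash
python3 -c "
from h import *
need(.5865,.0752,.15)"
```

```text
t 25.55 pos [ 0.4545 -0.1246  0.0288] yang 117.54 tilt [ 0.0522 -0.0052] need cm [-21.47  11.26 -11.51] yaw 0.001 w 0.0376 F [-0.1 -0.5 -1.4]
```

>>> carry_out(rows=[{"tx": 0, "ty": 0, "tz": -1.0, "yaw": 0}, {"tx": 0, "ty": 0, "tz": -2, "yaw": 0}, {"tx": 0, "ty": 0, "tz": -3, "yaw": 0}, {"tx": 0, "ty": 0, "tz": -3.5, "yaw": 0}, {"tx": 0, "ty": 0, "tz": -2.5, "yaw": 0}, {"tx": 0, "ty": 0, "tz": -0.5, "yaw": 0}, {"tx": 0, "ty": 0, "tz": 0, "yaw": 0}])

```text
time_s: 26.25
position: [0.4469, -0.1236, 0.1609]
tool_rot: [[-0.885, -0.462, 0.051], [-0.463, 0.886, -0.005], [-0.043, -0.028, -0.999]]
ft_force: [-0.2, 0.3, -1.0]
grip_width: 0.0377
```

```bash
python3 -c "
from h import *
need(.5865,.0752,.15)
snap('side','s4',2.5,(130,80,370,300))"
```

```text
t 26.25 pos [ 0.4469 -0.1236  0.1609] yang 117.52 tilt [ 0.0514 -0.005 ] need cm [-21.51  11.21   1.71] yaw 0.0 w 0.0377 F [-0.2  0.3 -1. ]
```

View pics/s4.png

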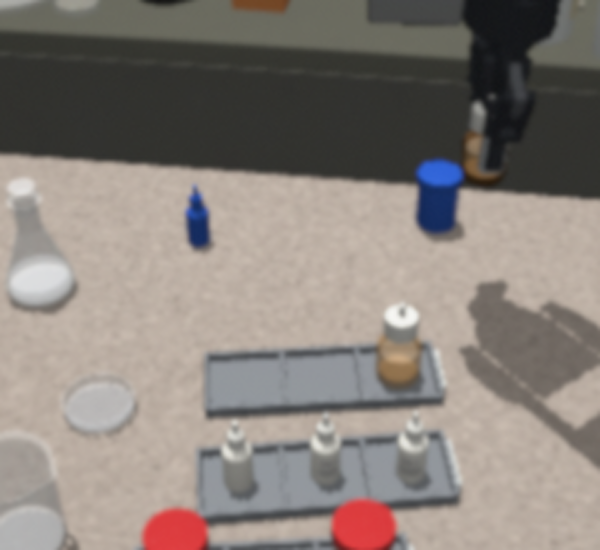

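>>> carry_out(rows=[{"tx": -1.5, "ty": 0.8, "tz": 0, "yaw": 0}, {"tx": -2.8, "ty": 1.5, "tz": 0, "yaw": 0}, {"tx": -3.5, "ty": 1.8, "tz": 0, "yaw": 0}, {"tx": -3.5, "ty": 1.8, "tz": 0, "yaw": 0}, {"tx": -3.5, "ty": 1.8, "tz": 0, "yaw": 0}, {"tx": -3.0, "ty": 1.6, "tz": 0, "yaw": 0}, {"tx": -2.0, "ty": 1.0, "tz": 0, "yaw": 0}, {"tx": -1.0, "ty": 0.5, "tz": 0, "yaw": 0}, {"tx": 0, "ty": 0, "tz": 0, "yaw": 0}, {"tx": 0, "ty": 0, "tz": 0, "yaw": 0}])

```text
time_s: 27.3
position: [0.5816, 0.0756, 0.1511]
tool_rot: [[-0.888, -0.46, 0.026], [-0.46, 0.888, -0.0], [-0.023, -0.012, -1.0]]
ft_force: [0.0, 0.7, -0.5]
grip_width: 0.0376
```

```bash
python3 -c "
from h import *
need(.5865,.0752,.033)"
```

```text
t 27.3 pos [0.5816 0.0756 0.1511] yang 117.36 tilt [ 0.026  -0.0004] need cm [-0.14 -0.12 11.82] yaw -0.002 w 0.0376 F [ 0.   0.7 -0.5]
```

>>> carry_out(rows=[{"tx": -0.1, "ty": -0.1, "tz": 1.5, "yaw": 0}, {"tx": 0, "ty": 0, "tz": 2.5, "yaw": 0}, {"tx": 0, "ty": 0, "tz": 2.5, "yaw": 0}, {"tx": 0, "ty": 0, "tz": 2.0, "yaw": 0}, {"tx": 0, "ty": 0, "tz": 1.0, "yaw": 0}, {"tx": 0, "ty": 0, "tz": 0, "yaw": 0}])

```text
time_s: 27.9
position: [0.5829, 0.0682, 0.0535]
tool_rot: [[-0.891, -0.453, 0.025], [-0.453, 0.892, -0.002], [-0.022, -0.013, -1.0]]
ft_force: [0.3, -0.0, -1.0]
grip_width: 0.0375
```

```bash
python3 -c "
from h import *
need(.5865,.0752,.033)"
```

```text
t 27.9 pos [0.5829 0.0682 0.0535] yang 116.92 tilt [ 0.025  -0.0016] need cm [-0.6   0.49  2.06] yaw -0.01 w 0.0375 F [ 0.3 -0.  -1. ]
```

>>> carry_out(rows=[{"tx": -0.5, "ty": 0.5, "tz": 0, "yaw": -0.01}, {"tx": 0, "ty": 0, "tz": 0.8, "yaw": 0}, {"tx": 0, "ty": 0, "tz": 0.7, "yaw": 0}, {"tx": 0, "ty": 0, "tz": 0.2, "yaw": 0}, {"tx": 0, "ty": 0, "tz": 0, "yaw": 0}])

```text
time_s: 28.4
position: [0.5868, 0.0747, 0.0381]
tool_rot: [[-0.887, -0.462, 0.03], [-0.462, 0.887, -0.002], [-0.025, -0.016, -1.0]]
ft_force: [0.4, -0.7, 0.5]
grip_width: 0.0376
```

```bash
python3 -c "
from h import *
need(.5865,.0752,.033)"
```

```text
t 28.4 pos [0.5868 0.0747 0.0381] yang 117.5 tilt [ 0.0297 -0.0021] need cm [0.02 0.07 0.51] yaw 0.0 w 0.0376 F [ 0.4 -0.7  0.5]
```

>>> carry_out(rows=[{"tx": 0, "ty": 0, "tz": 0.4, "yaw": 0}, {"tx": 0, "ty": 0, "tz": 0.2, "yaw": 0}, {"tx": 0, "ty": 0, "tz": 0.1, "yaw": 0}])

```text
time_s: 28.7
position: [0.587, 0.0747, 0.0328]
tool_rot: [[-0.886, -0.462, 0.03], [-0.462, 0.887, -0.003], [-0.026, -0.016, -1.0]]
ft_force: [-5.7, 0.3, 14.8]
grip_width: 0.0374
```

>>> carry_out(rows=[{"tx": 0, "ty": 0, "tz": 0, "yaw": 0}, {"tx": 0, "ty": 0, "tz": 0, "yaw": 0}, {"tx": 0, "ty": 0, "tz": 0, "yaw": 0}, {"tx": 0, "ty": 0, "tz": 0, "yaw": 0}, {"tx": 0, "ty": 0, "tz": -1.0, "yaw": 0}, {"tx": 0, "ty": 0, "tz": -2.5, "yaw": 0}, {"tx": 0, "ty": 0, "tz": -3.5, "yaw": 0}, {"tx": 0, "ty": 0, "tz": -3.5, "yaw": 0}, {"tx": 0, "ty": 0, "tz": -3.5, "yaw": 0}, {"tx": 0, "ty": 0, "tz": -2.0, "yaw": 0}, {"tx": 0, "ty": 0, "tz": 0, "yaw": 0}], jaw=-0.7)

```text
time_s: 29.8
position: [0.5816, 0.0751, 0.2023]
tool_rot: [[-0.886, -0.462, 0.032], [-0.462, 0.887, -0.003], [-0.027, -0.017, -0.999]]
ft_force: [0.2, -0.4, 0.8]
grip_width: 0.0727
```

>>> carry_out(rows=[{"tx": 2, "ty": -3.5, "tz": 0, "yaw": 0}, {"tx": 2, "ty": -3.5, "tz": 0, "yaw": 0}, {"tx": 2, "ty": -3.5, "tz": 0, "yaw": 0}, {"tx": 2, "ty": -3.5, "tz": 0, "yaw": 0}, {"tx": 1.5, "ty": -3, "tz": 0, "yaw": 0}, {"tx": 0.5, "ty": -1, "tz": 0, "yaw": 0}, {"tx": 0, "ty": 0, "tz": 0, "yaw": 0}])

```text
time_s: 30.5
position: [0.574, -0.1363, 0.1979]
tool_rot: [[-0.885, -0.465, 0.026], [-0.465, 0.885, 0.001], [-0.023, -0.011, -1.0]]
ft_force: [0.3, -0.3, 0.5]
grip_width: 0.0728
```

Run:
```python
from h import *
need(.5,-.1,.2)
a=env.get_image("side")[130:345,120:340,::-1]; b=env.get_image("top")[150:290,115:285,::-1]
r=lambda i:cv2.resize(i,(int(i.shape[1]*520/i.shape[0]) if i.shape[0]>200 else 265*1,520) if i.shape[0]>200 else (264,218),interpolation=cv2.INTER_CUBIC)
A=r(a);B=r(b);o=np.zeros((520,800,3),np.uint8);o[:,:A.shape[1]]=A[:,:800];o[:218,A.shape[1]:A.shape[1]+264]=B[:, :800-A.shape[1]]
cv2.imwrite("pics/end.png",o)
```

```text
t 30.5 pos [ 0.574  -0.1363  0.1979] yang 117.69 tilt [0.0258 0.0007] need cm [ 4.86  6.65 -0.4 ] yaw 0.003 w 0.0728 F [ 0.3 -0.3  0.5]
```

View pics/end.png

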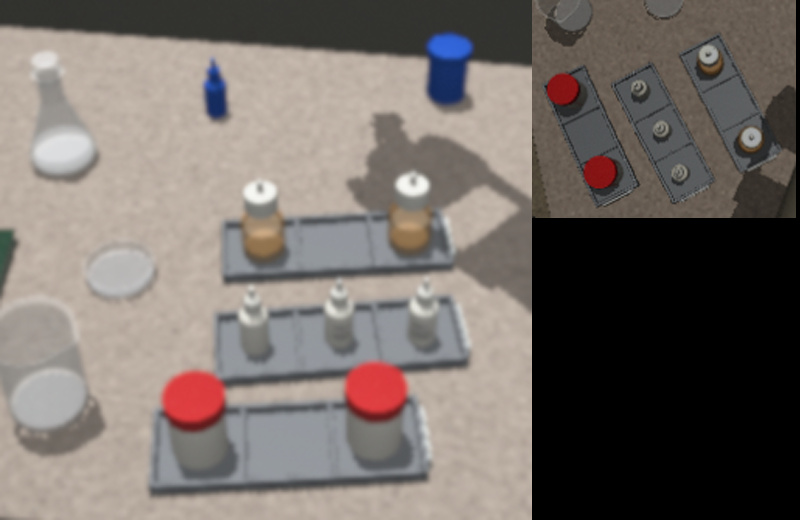

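The final picture shows all four upright in the right bays: amber at (262,220), droppers at (253,325) and (340,315), jar at (197,420). The samples and blue look-alikes are where they were.

```bash
python3 -c "
from rig import env
print(env.close_job())"
```

```text
the job is handed in; nothing more can be done
None
```

All four containers are put away, and I handed the job in at about 31 s of the 109 s allowed.

| Container | Tray | Bay |
|---|---|---|
| Two white dropper bottles | Middle tray, with the dropper sample | Far and middle |
| Lidded jar | Left tray, with the jar sample | Far |
| Amber bottle | Right tray, with the amber sample | Far |

- **Final check:** the last side and top pictures show each container upright inside its own bay. The samples and the blue look-alikes look unmoved, and the arm is clear of everything.
- **Forces:** the readings I took stayed low, with about 15 N the highest, when the amber bottle was set down.
- **Tool tilt:** the tool slowly tilted, by up to about 3°, and I could not correct it with the available moves. It had no visible effect on the placings.
- **Amber grip:** the fingers closed to 37.6 mm on the 40 mm amber bottle, a little less than I expected, but the bottle held and stands straight.

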